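Clamp a brake wheel cylinder with the inner knob of a coaxial pair

TASK

Set the loose brake wheel cylinder upright into the nest of the bench clamp, between the spring plunger and the end stop, and let go of it. Then turn only the small inner knob clockwise until you feel the plunger hold the cylinder against the stop with about 15 N (never more than 30 N), and let go of the knob. Do not turn the large outer ring or lean on it, and leave everything else on the bench alone.

Things in the scene. Friction and masses are not known exactly. Their poses are not given: they have to be found in the camera images.
- clamp: fixed bench clamp. Origin at bench height under the axis of its two coaxial controls; z up, y the way its plunger pushes. Base plate 110 mm along x, y -50 to 195 mm, 8 mm thick. Grey housing 84 x 80 mm centred on the origin, top at z = 66 mm. From its +y face comes a sprung steel plunger (x = 0, z = 40 mm) with a 20 mm disc, its face at y = 62 mm at the start
- nest_place (a point): fixed point of the clamp (x = 0, y = 96, z = 39 mm, clamp's axes) where the cylinder's middle goes, within 4 mm, bore along y. The nest: channel along y, floor 21 mm below this point, two rails 35 mm apart (inner faces), 5 mm high, 60 mm long. Past it an end stop 62 mm wide, 40 mm high over the floor, its face 34 to 44 mm from this point in +y (adjustable, differs, not measured)
- cylinder_mid (a point): middle of the loose wheel cylinder, 21 mm above its underside. Cast block 30 (x) by 46 (y) by 42 mm high, on its flat underside; at either end of its bore (along y, 22 mm up) a round black boot 26 mm across, 6 mm long: 58 mm overall; nipple 12 mm high on top. About 0.3 kg. Either way round will do. Grip it across x, fingertips above the height of the nest's rails
- knob (a joint): angle of the small inner knob: 0 at the start, grows clockwise from above, to 4 rad. Drives the plunger out 8 mm per rad, stays where left. Friction 0.19 N m; each newton on the plunger adds 0.008 N m of resistance. After 1.2 to 2.5 rad the cylinder meets the stop, which can only be felt: the preloaded plunger spring gives 6 N at once, then 3 N per mm, so 0.37 rad more gives 15 N
- knob_grip (a point): on the knob's axis, 96 mm above the bench, half-way up its bar: 34 mm long, 14 mm thick, flat sides, z = 84 to 107 mm; along the clamp's x at joint value 0, turns with the knob (the point's x runs along the bar). When the hand stops, friction can hold either way (the torque may even read reversed): compare signed torque with readings taken the same way while turning free
- ring (a joint): angle of the large outer ring round the knob, any at the start; grows clockwise seen from above. It turns very easily (0.02 N m) and must stay as set
- ring_mark (a point): white mark on the top of the outer ring, 26 mm from the axis, at the ring's top, 81 mm above the bench. The ring is 62 mm across over its lugs, from z = 67 to 81 mm
- brake_shoe: bystander: curved brake shoe lying on the bench, about 165 mm long, 30 mm high, origin on its underside
- parts_bin: bystander: open blue bin 100 x 140 x 70 mm, origin under its centre
- spring_carton: bystander: open cardboard carton 100 x 130 x 60 mm, origin under its centre
- spanner: bystander: steel spanner 170 mm long, lying along its x, origin on its underside

How it is judged:
By the outcome, as a careful person would: the job done as asked, in the order asked, and still so for the second after the job is handed in, with the robot touching nothing.
It also fails if it takes over 72 s, if anything falls off the work surface, if the arm or the gripper's body presses on something with over 40 N, if the wrist force passes 120 N, or if a joint passes its speed limit or range.

ROBOT

A 6-joint arm with a two-finger parallel gripper is mounted at the origin on the work surface. World frame = base frame: x ahead of the robot, y to its left, z up, the work surface at z = 0. Lengths are in m, angles in rad, forces in N, time in s.
With the tool pointing down it reaches from about 0.3 to 0.85 m from the base axis. Payload 5.4 kg.
Tool frame: the origin (TCP) lies between the finger pads; the fingertips stand 14 mm ahead of it and the grasp point (between the pads) lies 5 mm behind it (ctrl.tcp_to_tips is the distance from the TCP to the fingertips, in m); x points along the fingers, y is the direction in which the jaws open and shut, and the axes are right-handed (so a half turn about x gives the same grasp; the last joint's range is limited). The gripper opens to 85 mm and grips with 20 to 120 N. Pads are 22 mm wide; open, the fingers measure 114 mm over their backs; the gripper's body (76 mm by 85 mm) begins 54 mm behind the grasp point. The pads swing forward as they close: fully open they stand 13 mm farther back than shut.
Start: joints at [-1.425, 0.158, 1.597, -0, 1.386, -0.21], TCP at [0.2, -0.539, 0.245] pointing down, gripper open.
Joint ranges: [-2.91, 2.91], [-0.94, 2.29], [0.18, 2.7], [-1.29, 4.43], [0.17, 2.64], [-3, 3]. Speed limits (rad/s): [2.57, 2.57, 3.14, 3.14, 3.14, 3.14].

INTERFACE

Orientations are given as a unit quaternion [x, y, z, w].
In Python, from cell import ctrl, imaging gives the robot as it stands.
- The arm moves only by the tool jog_arm, never from a script. Its argument "rows" is a list that holds one entry, the list of rows, each a list of 5 numbers: the shift along the tool's x, y, z in mm, then the turn about the tool's x in degrees, then the opening in per cent of the stroke, from 0 (shut) to 100 (fully open). A call has 1 to 5 rows; each row is the pose to reach, as a shift and turn from the pose commanded when the call began, along the tool's axes at that moment; what a row does not reach only later rows make up. A row lasts 1/12 s, in which the tool goes at most 41.7 mm and 7.16 degrees, less where a joint would pass 70% of its speed; a pose out of reach is approached as far as the arm can. A call with a gripper value outside its range is refused whole. The fingers move at their own pace and stop on an object; "grip_force" is the grip in N (left out, the last holds). Time passes only in rows, so rows that repeat a pose let the fingers close. It gives the time, the measured TCP pose, the force and the opening at its end, in the units of the state.
- ctrl.read_state(): the state, without advancing time (a new reading comes with each control period).
- imaging.capture(name): name is "scene" or "top" or "wrist"; returns (picture, depth): 384x512x3 uint8, red, green, blue; 384x512 float32, m along the optical axis (not along the pixel's ray), 0 where there is no reading.
- imaging.camera_info(name): a dict with "fx", "fy", "cx", "cy" (pixels), "R" (3x3) and "t" (3): a world point X has camera coordinates R X + t; the wrist camera has in their place "T_tool_cam" (4x4, takes a point from camera to tool coordinates, whose origin is the TCP and whose axes are the tool frame's). Camera axes: x right, y down, z forward; pixel columns grow to the right and rows downward; lengths in m; the calibration is good to about 2 mm. A picture is of the moment at which its call begins: read the wrist's pose just before it. camera_info takes no time and is no camera call.
- ctrl.finish_job(): hands the job in, once; it reports no verdict.
The state is a dict: "time": time; "joint_pos": joint angles; "joint_vel": joint speeds; "joint_efforts": joint torques, N m; "ee_pos": TCP position; "eef_rot": TCP orientation; "contact_force": force on the tool from outside, world axes, zero at the start; "ft_torque": the same for the moment, N m; "opening": opening from 0.0 (shut) to 1.0 (fully open).
Only numpy, scipy, OpenCV 4.12 (cv2) and the standard library are available. Lean on these libraries where they do the work, as an engineer would, in place of code of your own. Each camera call takes 0.05 s, during which the arm holds its last target.

## Working session

There is one attempt and no reset: what is moved stays moved. The work goes in short steps, Python scripts to look and compute and a tool call to move; the robot and the scene stay as the last step left them, time stands still between calls to the robot, and variables do not carry over. Pictures are saved under pics/ and viewed, and the job is handed in when it is done.

Besides the shell and the picture viewer there is one more tool, called after ">>>" in YAML: its name, and indented under it one key for each argument. jog_arm: Moves the arm, as the interface text tells. Its arguments: {"type":"object","properties":{"rows":{"type":"array"},"grip_force":{"type":"number"}},"required":["rows"]}

```bash
mkdir -p pics; ls
python3 - <<'E'
from cell import ctrl, imaging
import cv2
for n in ("scene","top","wrist"):
    p,d=imaging.capture(n); cv2.imwrite(f"pics/{n}0.png",p[:,:,::-1]); 
    import numpy as np; np.save(f"pics/{n}0d.npy",d)
    print(n,imaging.camera_info(n))
print(ctrl.read_state())
E
```

```text
pics
scene {'fx': 471.14934531042576, 'fy': 471.14934531042576, 'cx': 255.4460517272867, 'cy': 187.07299766064475, 'R': array([[ 0.61367652,  0.78918666,  0.02419808],
       [ 0.46392809, -0.33561552, -0.81983715],
       [-0.63888329,  0.51434098, -0.57208522]]), 't': array([-0.29707657, -0.18230853,  1.63277312])}
top {'fx': 358.24772788646214, 'fy': 358.24772788646214, 'cx': 259.24765382458014, 'cy': 185.6611922372202, 'R': array([[ 0.00856843, -0.99979708,  0.01823118],
       [-0.99012981, -0.01103332, -0.1397184 ],
       [ 0.1398912 , -0.01685407, -0.99002343]]), 't': array([-0.03366865,  0.52473905,  1.00341653])}
wrist {'fx': 292.81556401898604, 'fy': 292.81556401898604, 'cx': 258.12682462951085, 'cy': 195.47107885692006, 'T_tool_cam': array([[ 1.27138251e-03, -3.00356737e-01,  9.53826092e-01,
        -1.28673047e-01],
       [ 9.99998040e-01, -1.06580066e-03, -1.66854360e-03,
        -2.02410252e-04],
       [ 1.51774679e-03,  9.53826344e-01,  3.00354793e-01,
        -7.68225861e-02],
       [ 0.00000000e+00,  0.00000000e+00,  0.00000000e+00,
         1.00000000e+00]])}
{'time': 0.15, 'joint_pos': array([-1.42507554e+00,  1.58880470e-01,  1.59791262e+00, -1.16050308e-05,
        1.38618024e+00, -2.10076226e-01]), 'joint_vel': array([-0.00022856, -0.00200754, -0.00320087,  0.00089257,  0.00075191,
        0.00165169]), 'joint_efforts': array([ 6.55822369e-04, -3.96373916e+01, -3.31786680e+01, -9.74830823e-05,
        5.49590346e-03, -1.03207316e-05]), 'ee_pos': array([ 0.20022101, -0.53856242,  0.24457164]), 'eef_rot': array([ 0.69595842,  0.12561951, -0.69593507,  0.12464347]), 'contact_force': array([ 0.94750459,  0.27725316, -0.11578539]), 'ft_torque': array([ 0.00315088,  0.01500739, -0.01689687]), 'opening': 0.9999712893987519}
```

View pics/scene0.png

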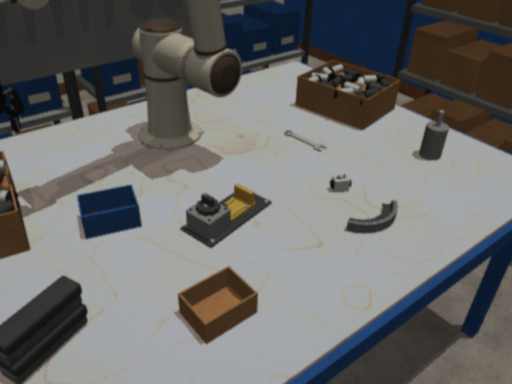

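View pics/top0.png

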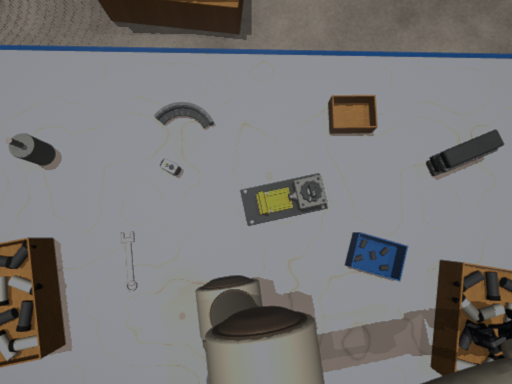

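View pics/wrist0.png

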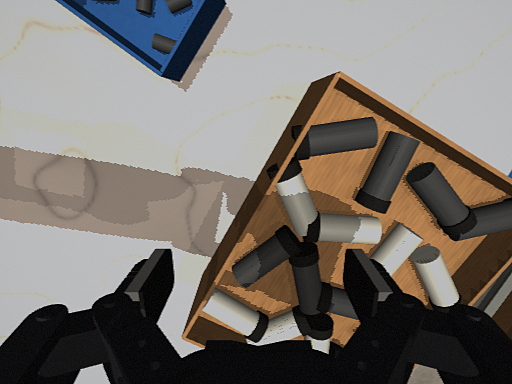

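The top view shows the cylinder at about (170,167). The clamp runs from about (243,205) at the nest end to (310,190) at the knob, and the tool is over a side carton on the right. Next I'll zoom in and measure.

```bash
cat > h.py <<'E'
import numpy as np, cv2
from scipy.spatial.transform import Rotation as Ro
from cell import ctrl, imaging
def ray(n,uv,pose=None):
    c=imaging.camera_info(n); d=np.array([(uv[0]-c['cx'])/c['fx'],(uv[1]-c['cy'])/c['fy'],1.])
    if n=='wrist':
        p,q=pose; M=c['T_tool_cam']; R=Ro.from_quat(q).as_matrix()
        return R@M[:3,3]+p, R@M[:3,:3]@d
    return -c['R'].T@c['t'], c['R'].T@d
def onz(n,uv,z,pose=None):
    o,d=ray(n,uv,pose); return o+d*(z-o[2])/d[2]
def proj(n,X,pose=None):
    c=imaging.camera_info(n)
    if n=='wrist':
        p,q=pose; M=c['T_tool_cam']; R=Ro.from_quat(q).as_matrix()
        Y=M[:3,:3].T@(R.T@(np.array(X)-p)-M[:3,3])
    else: Y=c['R']@np.array(X)+c['t']
    return np.array([c['fx']*Y[0]/Y[2]+c['cx'],c['fy']*Y[1]/Y[2]+c['cy']])
def cloud(n,d,pose=None):
    v,u=np.mgrid[0:384,0:512]; c=imaging.camera_info(n)
    P=np.stack([(u-c['cx'])/c['fx']*d,(v-c['cy'])/c['fy']*d,d],-1)
    if n=='wrist':
        p,q=pose; M=c['T_tool_cam']; R=Ro.from_quat(q).as_matrix()
        return (P@M[:3,:3].T+M[:3,3])@R.T+p
    return (P-c['t'])@c['R']
E
python3 - <<'E'
from h import *
p=cv2.imread('pics/top0.png'); d=np.load('pics/top0d.npy'); P=cloud('top',d)
a=cv2.resize(p[140:240,140:340],None,fx=4,fy=4,interpolation=cv2.INTER_CUBIC); cv2.imwrite('pics/topz.png',a)
z=P[...,2]; 
for (u0,v0,u1,v1,nm,lo) in ((150,150,190,185,'cyl',.02),(235,165,335,232,'plate',.004),(285,165,335,215,'house',.055),):
    m=np.zeros(z.shape,bool); m[v0:v1,u0:u1]=1; m&=(z>lo)&(d>0)
    q=P[m]; r=cv2.minAreaRect((q[:,:2]*1000).astype(np.float32)); print(nm,m.sum(),r,q[:,2].max(), np.percentile(q[:,2],[50,90]))
hsv=cv2.cvtColor(p,cv2.COLOR_BGR2HSV); m=cv2.inRange(hsv,(22,150,100),(35,255,255))>0
q=P[m&(z>.01)&(z<.03)]; print('floor?',cv2.minAreaRect((q[:,:2]*1000).astype(np.float32)),len(q))
q=P[m&(z>.04)]; print('stop',cv2.minAreaRect((q[:,:2]*1000).astype(np.float32)),len(q),np.median(q[:,2]) if len(q) else 0)
E
```

```text
cyl 211 ((580.5335693359375, 234.0030975341797), (58.966102600097656, 29.454679489135742), 62.84990692138672) 0.05598002195473629 [0.04130779 0.04522866]
plate 3096 ((494.37628173828125, -104.52679443359375), (198.55166625976562, 295.888916015625), 0.7025464773178101) 0.11131908324973445 [0.01613888 0.0786936 ]
house 829 ((507.3831787109375, -172.90142822265625), (83.71253967285156, 80.47463989257812), 13.047676086425781) 0.11131908324973445 [0.06808386 0.08625461]
floor? ((483.0556640625, -73.08418273925781), (57.34262466430664, 94.1595230102539), 14.414347648620605) 412
stop ((438.92864990234375, -34.623374938964844), (30.318374633789062, 124.32830047607422), 82.00039672851562) 80 0.05783120964779524
```

View pics/topz.png

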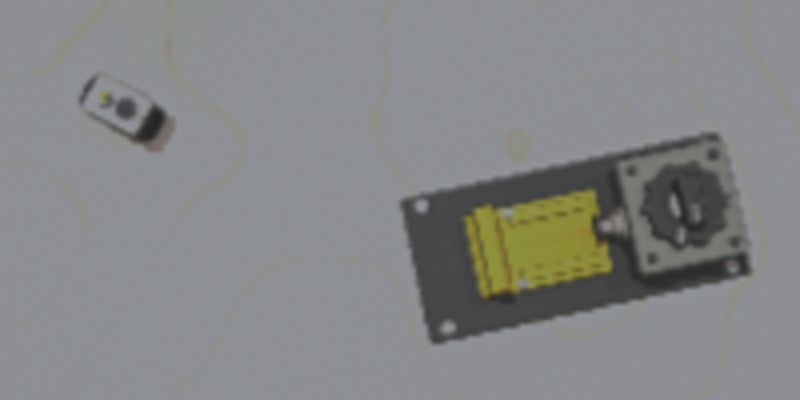

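Run:
```python
from h import *
s=ctrl.read_state(); R=Ro.from_quat(s['eef_rot']).as_matrix(); np.set_printoptions(precision=4,suppress=True)
print(R, ctrl.tcp_to_tips, [x for x in dir(ctrl) if x[0]!='_'])
# target: above cylinder, camera offset -77 mm in tool z
c=np.array([.580,.234,.25]); print(R.T@(c-s['ee_pos'])*1000)
ty=np.arctan2(R[1,1],R[0,1]); print('tool y yaw',np.degrees(ty))
```

```text
[[-0.0002  0.3483 -0.9374]
 [ 0.0014 -0.9374 -0.3483]
 [-1.     -0.0014 -0.0003]] 0.014 ['IKError', 'finish_job', 'read_state', 'tcp_to_tips']
[  -4.4547 -591.8902 -625.1083]
tool y yaw -69.61419938914617
```

>>> jog_arm:
  rows:
    - [[0,-22,-33,0,100],[0,-44,-66,0,100],[0,-66,-99,0,100],[0,-88,-132,0,100],[0,-110,-165,0,100]]

```text
time: 0.57
ee_pos: [0.3172, -0.3766, 0.245]
eef_rot: [-0.696, -0.125, 0.696, -0.125]
contact_force: [0.8, -0.3, 0.8]
opening: 1.001
```

>>> jog_arm:
  rows:
    - [[0,-22,-33,-6,100],[0,-44,-66,-12,100],[0,-66,-99,-18,100],[0,-88,-132,-24,100],[0,-110,-165,-30,100]]

```text
time: 0.98
ee_pos: [0.4336, -0.2159, 0.2452]
eef_rot: [0.639, 0.303, -0.639, 0.303]
contact_force: [0.5, -0.1, -0.0]
opening: 1.001
```

>>> jog_arm:
  rows:
    - [[0,-2,-36,-6,100],[0,-5,-72,-12,100],[0,-7,-112,-12,100],[0,-7,-112,-12,100]]

```text
time: 1.32
ee_pos: [0.5014, -0.1216, 0.2451]
eef_rot: [0.605, 0.369, -0.603, 0.368]
contact_force: [0.4, 0.3, 0.5]
opening: 1.004
```

Run:
```python
from h import *
s=ctrl.read_state(); p,d=imaging.capture('wrist'); cv2.imwrite('pics/w1.png',p[:,:,::-1]); np.savez('pics/w1.npz',d=d,p=s['ee_pos'],q=s['eef_rot']); print(s['ee_pos'],s['time'],abs(s['joint_vel']).max())
```

```text
[ 0.50142663 -0.12159204  0.24506315] 1.3167 0.09670337302405595
```

View pics/w1.png

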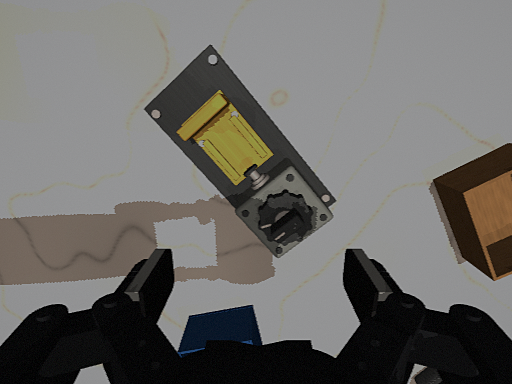

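The wrist view shows the whole clamp. The plate corners are near (211,45), (145,106) and (336,203), the nest is at (235,145), and the knob is near (287,218). Next I'll fit these.

Run:
```python
from h import *
f=np.load('pics/w1.npz'); pose=(f['p'],f['q']); d=f['d']; P=cloud('wrist',d,pose); z=P[...,2]
p=cv2.imread('pics/w1.png'); cv2.imwrite('pics/w1z.png',cv2.resize(p[30:270,130:350],None,fx=2.5,fy=2.5,interpolation=cv2.INTER_CUBIC))
b=z[20:60,300:340]; print('bench z',b.mean(),b.std())
reg=np.zeros(z.shape,bool); reg[30:270,130:350]=1
q=P[reg&(z>.055)&(d>0)]; q=q[np.hypot(q[:,0]-.507,q[:,1]+.173)<.07]
print('house',cv2.minAreaRect((q[:,:2]*1000).astype(np.float32)),len(q))
q2=P[reg&(z>.06)&(z<.069)]; q2=q2[np.hypot(q2[:,0]-.507,q2[:,1]+.173)<.07]; print('house top',cv2.minAreaRect((q2[:,:2]*1000).astype(np.float32)),np.median(q2[:,2]))
q3=P[reg&(z>.095)&(z<.12)]; print('knob',cv2.minAreaRect((q3[:,:2]*1000).astype(np.float32)),len(q3),np.median(q3[:,2]))
for uv in [(211,45),(145,106),(336,203)]: print(uv,onz('wrist',uv,.008,pose))
hsv=cv2.cvtColor(p,cv2.COLOR_BGR2HSV); m=cv2.inRange(hsv,(20,120,60),(38,255,255))>0
for lo,hi in((.012,.0205),(.0205,.028),(.05,.065)):
  q=P[m&reg&(z>lo)&(z<hi)]; print(lo,cv2.minAreaRect((q[:,:2]*1000).astype(np.float32)),len(q),np.median(q[:,2]))
```

```text
bench z 0.002467493400382133 0.029473534505857005
house ((508.95147705078125, -171.24020385742188), (86.69542694091797, 79.33439636230469), 12.566727638244629) 5058
house top ((507.7430419921875, -171.53590393066406), (84.19474029541016, 79.35921478271484), 12.628005981445312) 0.06570558757300986
knob ((507.97589111328125, -171.63450622558594), (33.77846908569336, 14.022566795349121), 12.668463706970215) 562 0.1064959281382236
(211, 45) [0.51826425 0.02805583 0.008     ]
(145, 106) [0.41514524 0.00723522 0.008     ]
(336, 203) [ 0.57036701 -0.21074496  0.008     ]
0.012 ((485.170654296875, -72.39601135253906), (61.756771087646484, 97.69810485839844), 12.756243705749512) 2335 0.017998716941727083
0.0205 ((488.30572509765625, -72.57434844970703), (56.97623062133789, 84.15199279785156), 13.268277168273926) 660 0.022900807027648407
0.05 ((477.0758972167969, -36.681907653808594), (60.7362174987793, 12.514209747314453), 12.234493255615234) 683 0.057980546563733915
```

View pics/w1z.png

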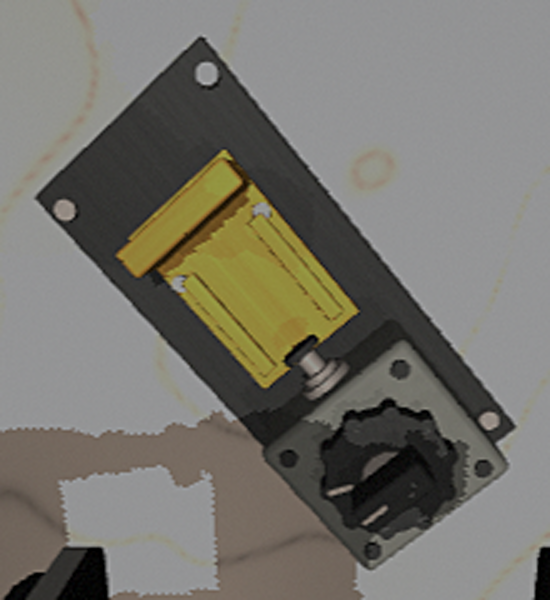

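>>> jog_arm:
  rows:
    - [[0,-10,-39,0,100],[5,-20,-78,0,100],[10,-30,-117,0,100],[15,-40,-156,0,100],[20,-50,-195,0,100]]

```text
time: 1.78
ee_pos: [0.545, 0.0695, 0.225]
eef_rot: [-0.605, -0.366, 0.605, -0.366]
contact_force: [1.2, 0.6, 0.5]
opening: 1.003
```

>>> jog_arm:
  rows:
    - [[5,-10,-39,0,100],[10,-20,-78,0,100],[20,-30,-117,0,100],[30,-45,-156,0,100],[30,-45,-156,0,100]]

```text
time: 2.2
ee_pos: [0.576, 0.2328, 0.1924]
eef_rot: [-0.603, -0.369, 0.605, -0.366]
contact_force: [-0.2, -0.5, -0.1]
opening: 1.0
```

```bash
cat > look.py <<'E'
import sys
from h import *
k=sys.argv[1]
s=ctrl.read_state(); p,d=imaging.capture('wrist'); cv2.imwrite(f'pics/{k}.png',p[:,:,::-1]); np.savez(f'pics/{k}.npz',d=d,p=s['ee_pos'],q=s['eef_rot'])
R=Ro.from_quat(s['eef_rot']).as_matrix(); print(s['time'],s['ee_pos'],'yaw_y',np.degrees(np.arctan2(R[1,1],R[0,1])),'vel',abs(s['joint_vel']).max(),'q',s['joint_pos'],'xaxis',R[:,0])
E
python3 look.py w2
python3 - <<'E'
from h import *
f=np.load('pics/w2.npz'); pose=(f['p'],f['q']); d=f['d']; P=cloud('wrist',d,pose); z=P[...,2]
c=np.array([.58,.234]); near=(np.hypot(P[...,0]-c[0],P[...,1]-c[1])<.06)&(d>0)
for lo,hi in((.01,.045),(.039,.045),(.048,.06)):
  q=P[near&(z>lo)&(z<hi)]; print(lo,cv2.minAreaRect((q[:,:2]*1000).astype(np.float32)),len(q),np.median(q[:,2]))
E
```

```text
2.2 [0.5760308  0.23276171 0.19237584] yaw_y -27.380656668454794 vel 0.06516792502894526 q [0.18864655 0.32032432 1.51203317 0.00251782 1.31290605 0.66588176] xaxis [-0.00406153  0.00170311 -0.9999903 ]
0.01 ((581.54052734375, 235.38092041015625), (57.83835983276367, 29.99258041381836), 62.16597366333008) 1572 0.04151349148825029
0.039 ((581.74658203125, 235.70950317382812), (45.008689880371094, 29.88759994506836), 61.97285461425781) 1213 0.041886222385678296
0.048 ((585.45703125, 242.37484741210938), (5.638132095336914, 4.746864318847656), 61.93317794799805) 39 0.05403748339245182
```

View pics/w2.png

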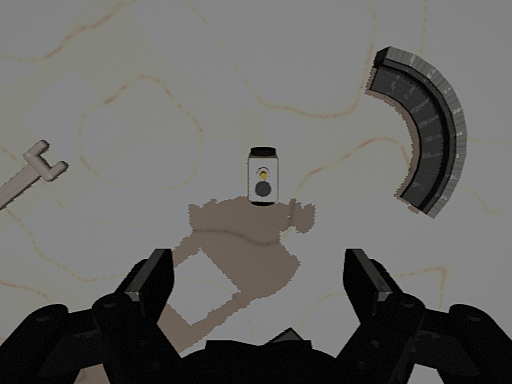

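>>> jog_arm:
  rows:
    - [[35,3.7,-5,0.4,80],[75,3.7,-5,0.4,70],[110,3.7,-5,0.4,70],[140,3.7,-5,0.4,70],[140,3.7,-5,0.4,70]]

```text
time: 2.67
ee_pos: [0.5779, 0.2275, 0.0481]
eef_rot: [-0.602, -0.365, 0.611, -0.362]
contact_force: [-2.1, 0.1, -1.7]
opening: 0.698
```

```bash
python3 look.py w3
python3 - <<'E'
from h import *
f=np.load('pics/w3.npz'); pose=(f['p'],f['q']); d=f['d']; P=cloud('wrist',d,pose); z=P[...,2]
c=np.array([.5816,.2355]); near=(np.hypot(P[...,0]-c[0],P[...,1]-c[1])<.045)&(d>0)
for lo,hi in((.01,.045),(.039,.045),(.048,.06)):
  q=P[near&(z>lo)&(z<hi)]
  if len(q)>5: print(lo,cv2.minAreaRect((q[:,:2]*1000).astype(np.float32)),len(q),np.median(q[:,2]))
E
```

```text
2.6667 [0.57791416 0.22748758 0.04805774] yaw_y -28.142192866324812 vel 0.08233761418834105 q [ 1.81070746e-01  5.00394721e-01  1.58494680e+00 -7.98031545e-04
  1.06989704e+00  6.72586355e-01] xaxis [-0.0132962  -0.00314584 -0.99990665]
0.01 ((580.4285888671875, 231.48483276367188), (63.096656799316406, 63.484886169433594), 19.357650756835938) 5722 0.04161819635340862
0.039 ((583.240478515625, 234.34661865234375), (46.15653610229492, 76.1163101196289), 62.4116096496582) 4386 0.04193431256581632
0.048 ((579.8375244140625, 231.3052978515625), (30.417306900024414, 87.16790008544922), 62.25436019897461) 1277 0.054137429314096035
```

View pics/w3.png

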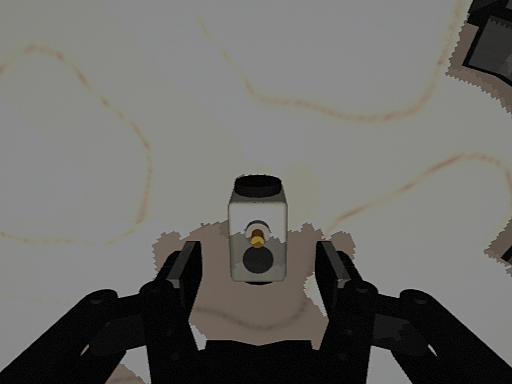

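>>> jog_arm:
  rows:
    - [[0,0,0,0,70],[0,0,0,0,70]]

```text
time: 2.88
ee_pos: [0.5856, 0.2303, 0.0586]
eef_rot: [0.608, 0.363, -0.605, 0.365]
contact_force: [-0.5, 0.9, 0.2]
opening: 0.699
```

```bash
python3 look.py w4
python3 - <<'E'
from h import *
f=np.load('pics/w4.npz'); pose=(f['p'],f['q']); d=f['d']; P=cloud('wrist',d,pose); z=P[...,2]
R=Ro.from_quat(f['q']).as_matrix()
p=cv2.imread('pics/w4.png').astype(int)
m=(z>.037)&(z<.046)&(d>0); m[:,:205]=0; m[:,310:]=0; m[290:]=0
br=p.max(-1)>60; q=P[m&br]; r=cv2.minAreaRect((q[:,:2]*1000).astype(np.float32)); print(r,len(q))
c=np.array([r[0][0]/1000,r[0][1]/1000,.03]); print('to go',R.T@(c-f['p'])*1000)
E
```

```text
2.8833 [0.58556282 0.2302801  0.05863734] yaw_y -28.06852428595169 vel 0.008699294263423321 q [ 1.83050221e-01  4.90787012e-01  1.57406091e+00 -2.22807687e-04
  1.07142327e+00  6.73037787e-01] xaxis [ 5.26814828e-03  7.76330382e-04 -9.99985822e-01]
((581.327880859375, 235.5092315673828), (45.988853454589844, 29.952089309692383), 61.81878662109375) 3053
to go [28.61867872 -6.31990859 -2.53092579]
```

>>> jog_arm:
  rows:
    - [[0,0,0,0,70],[0,0,0,0,70]]

```text
time: 3.1
ee_pos: [0.5844, 0.2308, 0.0573]
eef_rot: [0.607, 0.364, -0.605, 0.365]
contact_force: [0.3, -0.1, 0.1]
opening: 0.699
```

```bash
cat > st.py <<'E'
import sys
from h import *
np.set_printoptions(precision=4,suppress=True)
s=ctrl.read_state(); R=Ro.from_quat(s['eef_rot']).as_matrix()
print(s['time'],s['ee_pos'],'yaw_y',round(np.degrees(np.arctan2(R[1,1],R[0,1])),2),'xaxis',R[:,0],'F',s['contact_force'],'M',s['ft_torque'],'op',s['opening'],'v',abs(s['joint_vel']).max(),'q6',s['joint_pos'][5])
if len(sys.argv)>3: print('to go',R.T@(np.array([float(a) for a in sys.argv[1:4]])-s['ee_pos'])*1000)
E
python3 st.py .5813 .2355 .03
```

```text
3.1 [0.5844 0.2308 0.0573] yaw_y -28.01 xaxis [ 0.0032  0.0005 -1.    ] F [ 0.3436 -0.1076  0.0816] M [ 0.0649 -0.0457 -0.0087] op 0.6992814343244421 v 0.014230842737015576 q6 0.6732000198908668
to go [27.3094 -4.9803 -2.6256]
```

>>> jog_arm:
  rows:
    - [[6,-4,-2,0,70],[12,-4,-2,0,70],[18,-4,-2,0,70],[24,-4,-2,0,70],[24,-4,-2,0,70]]

```text
time: 3.52
ee_pos: [0.579, 0.2341, 0.029]
eef_rot: [-0.605, -0.365, 0.607, -0.364]
contact_force: [-0.8, 0.3, -0.4]
opening: 0.703
```

>>> jog_arm:
  rows:
    - [[0,0,0,0,70],[0,0,0,0,70],[0,0,0,0,70]]

```text
time: 3.77
ee_pos: [0.5808, 0.2344, 0.0316]
eef_rot: [0.606, 0.364, -0.606, 0.364]
contact_force: [0.2, -0.2, -0.4]
opening: 0.698
```

```bash
python3 st.py .5813 .2355 .03
```

```text
3.7667 [0.5808 0.2344 0.0316] yaw_y -28.02 xaxis [ 0.0006  0.0001 -1.    ] F [ 0.191  -0.2001 -0.4168] M [ 0.0205 -0.0184 -0.0195] op 0.6979411945189836 v 0.00526800008778558 q6 0.6798964668008243
to go [ 1.615  -0.118  -1.1996]
```

Aligned. Next: close on the cylinder.

>>> jog_arm:
  rows:
    - [[1.5,0,-1,0,50],[1.5,0,-1,0,30],[1.5,0,-1,0,15],[1.5,0,-1,0,10],[1.5,0,-1,0,10]]
  grip_force: 45

```text
time: 4.18
ee_pos: [0.5813, 0.2353, 0.0301]
eef_rot: [0.606, 0.364, -0.606, 0.364]
contact_force: [0.5, 0.2, 1.1]
opening: 0.342
```

>>> jog_arm:
  rows:
    - [[0,0,0,0,10],[0,0,0,0,10],[0,0,0,0,10]]

```text
time: 4.43
ee_pos: [0.5813, 0.2353, 0.0301]
eef_rot: [0.606, 0.364, -0.606, 0.364]
contact_force: [1.4, 0.0, 2.1]
opening: 0.343
```

```bash
python3 st.py; python3 look.py w5
```

```text
4.4333 [0.5813 0.2353 0.0301] yaw_y -28.01 xaxis [ 0.0007  0.0002 -1.    ] F [1.3711 0.0207 2.0706] M [ 0.0479 -0.0635  0.0217] op 0.3431220013498223 v 0.0016593164487525092 q6 0.6811397401424806
4.4333 [0.58129133 0.23527815 0.03007169] yaw_y -28.014465834362873 vel 0.0016593164487525092 q [1.92205383e-01 5.31670152e-01 1.58198299e+00 1.96937730e-05
 1.02721361e+00 6.81139740e-01] xaxis [ 7.09314130e-04  1.55209378e-04 -9.99999736e-01]
```

View pics/w5.png

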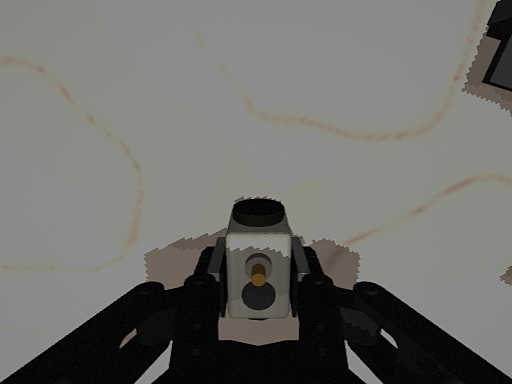

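The cylinder is held between the pads, seen at about (260,275), with an opening of 29 mm. Lifting and carrying it to the nest.

>>> jog_arm:
  rows:
    - [[-15,0,0,0,10],[-40,0,0,0,10],[-65,0,0,0,10],[-85,5,20,0,10],[-90,10,50,0,10]]

```text
time: 4.9
ee_pos: [0.5683, 0.1878, 0.1233]
eef_rot: [0.608, 0.364, -0.604, 0.366]
contact_force: [1.8, -0.2, -2.6]
opening: 0.338
```

>>> jog_arm:
  rows:
    - [[0,6,33,0,10],[0,13,66,0,10],[0,20,99,0,10],[0,27,132,0,10],[0,33,165,0,10]]

```text
time: 5.32
ee_pos: [0.5161, 0.0241, 0.1187]
eef_rot: [-0.605, -0.365, 0.607, -0.364]
contact_force: [0.6, -1.5, -3.9]
opening: 0.342
```

>>> jog_arm:
  rows:
    - [[0,6,33,-7,10],[0,12,66,-14,10],[0,16,90,-21,10],[0,20,102,-27,10],[0,20,105,-34,10]]

```text
time: 5.73
ee_pos: [0.4848, -0.0788, 0.1189]
eef_rot: [0.472, 0.527, -0.473, 0.525]
contact_force: [-0.4, -0.1, -3.4]
opening: 0.339
```

>>> jog_arm:
  rows:
    - [[0,0,0,-4,10],[0,0,0,-6.6,10],[0,0,0,-6.6,10],[0,0,0,-6.6,10],[0,0,0,-6.6,10]]

```text
time: 6.15
ee_pos: [0.4858, -0.0765, 0.1192]
eef_rot: [0.442, 0.552, -0.443, 0.551]
contact_force: [0.0, -0.1, -3.8]
opening: 0.343
```

```bash
python3 st.py .4871 -.0779 .0481;python3 look.py w6
```

```text
6.15 [ 0.4858 -0.0765  0.1192] yaw_y 12.53 xaxis [-0.0012  0.0005 -1.    ] F [ 0.0432 -0.0968 -3.8442] M [-0.0473  0.0441  0.0587] op 0.3432943766707921 v 0.007355709616383339 q6 -0.6212103491160449
to go [71.1423  1.067   1.6792]
6.15 [ 0.48578147 -0.07653058  0.11924469] yaw_y 12.5273178867564 vel 0.007355709616383339 q [-4.02560408e-01  8.43157879e-02  1.94310644e+00  1.68632204e-05
  1.11551028e+00 -6.21210349e-01] xaxis [-1.22681682e-03  5.38857857e-04 -9.99999102e-01]
```

View pics/w6.png

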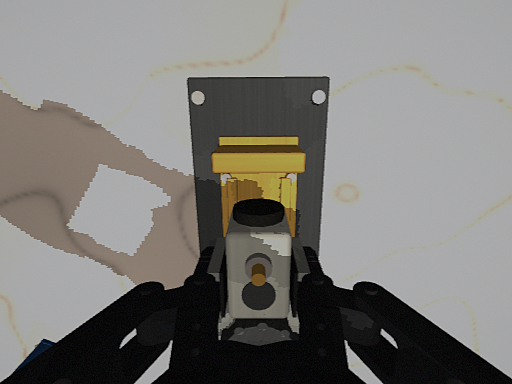

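Run:
```python
from h import *
f=np.load('pics/w6.npz'); pose=(f['p'],f['q']); P=cloud('wrist',f['d'],pose); z=P[...,2]; p=cv2.imread('pics/w6.png')
R=Ro.from_quat(f['q']).as_matrix(); T=(P-f['p'])@R*1000
hsv=cv2.cvtColor(p,cv2.COLOR_BGR2HSV); m=cv2.inRange(hsv,(18,120,50),(38,255,255))>0
q=T[m&(z>.054)&(z<.062)][:,1:]; print('stop top (tool y,z)',cv2.minAreaRect(q.astype(np.float32)),q.min(0),q.max(0))
q=T[m&(z>.0215)&(z<.0245)][:,1:]; print('rails',np.percentile(q,[1,99],axis=0)); 
h=np.histogram(q[:,0],bins=np.arange(-30,31,2)); print(dict(zip(h[1],h[0])))
m=(z>.004)&(z<.012); q=T[m][:,1:]; q=q[(abs(q[:,0])<80)&(abs(q[:,1])<160)]; print('plate',cv2.minAreaRect(q.astype(np.float32)),np.percentile(q,[.5,99.5],axis=0))
m=(abs(T[...,1])<25)&(abs(T[...,2])<40)&(z>.126)&(z<.134); q=T[m&(p.max(-1)>60)][:,1:]; print('block top',cv2.minAreaRect(q.astype(np.float32)))
```

```text
stop top (tool y,z) ((-0.27652931213378906, -40.30017852783203), (13.829732894897461, 61.0521240234375), 89.84356689453125) [-30.79720155 -47.23692747] [ 30.25538504 -33.38345685]
rails [[-25.00902754 -20.78505014]
 [ 25.6409635   15.11972765]]
{np.int64(-30): np.int64(1), np.int64(-28): np.int64(1), np.int64(-26): np.int64(52), np.int64(-24): np.int64(84), np.int64(-22): np.int64(69), np.int64(-20): np.int64(57), np.int64(-18): np.int64(28), np.int64(-16): np.int64(0), np.int64(-14): np.int64(0), np.int64(-12): np.int64(0), np.int64(-10): np.int64(0), np.int64(-8): np.int64(0), np.int64(-6): np.int64(0), np.int64(-4): np.int64(0), np.int64(-2): np.int64(0), np.int64(0): np.int64(0), np.int64(2): np.int64(0), np.int64(4): np.int64(0), np.int64(6): np.int64(0), np.int64(8): np.int64(0), np.int64(10): np.int64(0), np.int64(12): np.int64(0), np.int64(14): np.int64(0), np.int64(16): np.int64(1), np.int64(18): np.int64(74), np.int64(20): np.int64(62), np.int64(22): np.int64(86), np.int64(24): np.int64(92), np.int64(26): np.int64(0), np.int64(28): np.int64(2)}
plate ((0.3789024353027344, -19.702987670898438), (154.399658203125, 110.39571380615234), 89.81983947753906) [[-54.11046083 -96.512573  ]
 [ 54.76222205  46.97921015]]
block top ((0.6253700256347656, -0.6534843444824219), (46.02400207519531, 31.542984008789062), 89.84856414794922)
```

>>> jog_arm:
  rows:
    - [[10,0,2.5,0,10],[22,0,2.5,0,10],[34,0,2.5,0,10],[44,0,2.5,0,10],[50,0,2.5,0,10]]

```text
time: 6.62
ee_pos: [0.4858, -0.0789, 0.0679]
eef_rot: [0.442, 0.553, -0.442, 0.551]
contact_force: [-0.8, 0.0, -3.8]
opening: 0.346
```

>>> jog_arm:
  rows:
    - [[0,0,0,0,10],[0,0,0,0,10],[0,0,0,0,10]]

```text
time: 6.87
ee_pos: [0.4874, -0.0795, 0.0703]
eef_rot: [0.442, 0.551, -0.442, 0.552]
contact_force: [-1.1, 0.3, -3.5]
opening: 0.339
```

```bash
python3 st.py .4871 -.0779 .0481;python3 look.py w7;  python3 - <<'E'
from h import *
f=np.load('pics/w7.npz'); pose=(f['p'],f['q']); P=cloud('wrist',f['d'],pose); z=P[...,2]; p=cv2.imread('pics/w7.png')
R=Ro.from_quat(f['q']).as_matrix(); T=(P-f['p'])@R*1000
hsv=cv2.cvtColor(p,cv2.COLOR_BGR2HSV); m=cv2.inRange(hsv,(18,120,50),(38,255,255))>0
q=T[m&(z>.054)&(z<.062)][:,1:]; print('stop top (tool y,z)',cv2.minAreaRect(q.astype(np.float32)),q.min(0),q.max(0))
q=T[m&(z>.0215)&(z<.0245)][:,1:]; print('rails',len(q),np.percentile(q,[1,99],axis=0)); print(np.sort(abs(q[:,0]))[:3], q[q[:,0]<0][:,0].max() if (q[:,0]<0).any() else 0, q[q[:,0]>0][:,0].min())
m=(z>.004)&(z<.012); q=T[m][:,1:]; q=q[(abs(q[:,0])<80)&(abs(q[:,1])<160)]; print('plate',np.percentile(q,[.5,99.5],axis=0))
E
```

```text
6.8667 [ 0.4874 -0.0795  0.0703] yaw_y 12.58 xaxis [ 0.0011 -0.0005 -1.    ] F [-1.0847  0.3148 -3.5049] M [-0.0144 -0.0085  0.0142] op 0.33889071985610464 v 0.008098163583062933 q6 -0.6265933530794318
to go [22.2348  0.0494 -1.6754]
6.8667 [ 0.48739258 -0.07953553  0.07033589] yaw_y 12.581639118663963 vel 0.008098163583062933 q [-4.07002486e-01  1.68253395e-01  1.96346068e+00  3.21375261e-07
  1.00869657e+00 -6.26593353e-01] xaxis [ 1.08555530e-03 -4.67656458e-04 -9.99999301e-01]
stop top (tool y,z) ((-2.415018081665039, -38.74234390258789), (61.12706756591797, 39.892887115478516), 16.894794464111328) [-32.06724632 -50.54224736] [ 29.57877098 -10.77456184]
rails 917 [[-26.17664993 -50.35010261]
 [ 24.58406598   5.90273646]]
[0.2576112 0.3479191 0.8545098] -0.25761120372009594 0.3479190971943968
plate [[-55.1435546  -99.84212039]
 [ 53.44160974  40.71979595]]
```

View pics/w7.png

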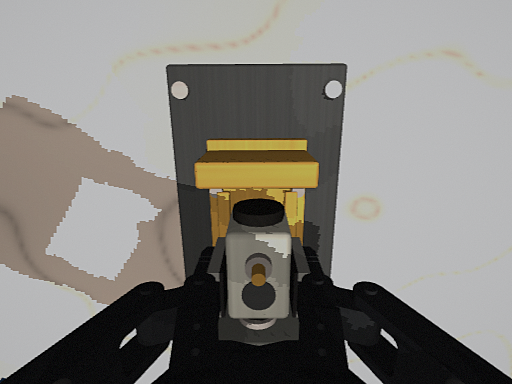

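>>> jog_arm:
  rows:
    - [[4,-0.6,0,0,10],[8,-0.6,0,0,10],[12,-0.6,0,0,10],[12,-0.6,0,0,10],[12,-0.6,0,0,10]]

```text
time: 7.33
ee_pos: [0.4859, -0.0793, 0.0573]
eef_rot: [0.442, 0.552, -0.442, 0.551]
contact_force: [-0.5, -0.1, -2.8]
opening: 0.344
```

```bash
python3 st.py .4871 -.0779 .0481;python3 look.py w8;  python3 - <<'E'
from h import *
f=np.load('pics/w8.npz'); pose=(f['p'],f['q']); P=cloud('wrist',f['d'],pose); z=P[...,2]; p=cv2.imread('pics/w8.png')
R=Ro.from_quat(f['q']).as_matrix(); T=(P-f['p'])@R*1000
m=(z>.004)&(z<.012); q=T[m][:,1:]; q=q[(abs(q[:,0])<80)&(abs(q[:,1])<160)]; print('plate',np.percentile(q,[.5,99.5],axis=0))
cv2.imwrite('pics/w8z.png',cv2.resize(p[130:350,170:350],None,fx=2.7,fy=2.7,interpolation=cv2.INTER_CUBIC)+20)
E
```

```text
7.3333 [ 0.4859 -0.0793  0.0573] yaw_y 12.58 xaxis [-0.001   0.0004 -1.    ] F [-0.4506 -0.1197 -2.7961] M [-0.01   -0.0122 -0.0038] op 0.34394572539665746 v 0.009801906660206694 q6 -0.6274032511490697
to go [ 9.2443  1.5007 -1.0665]
7.3333 [ 0.48587648 -0.07927186  0.05734486] yaw_y 12.58369306640798 vel 0.009801906660206694 q [-4.07763812e-01  1.89670131e-01  1.97016885e+00  2.31032845e-05
  9.82797734e-01 -6.27403251e-01] xaxis [-9.50834965e-04  4.31677114e-04 -9.99999455e-01]
plate [[-53.6637867  -99.26487089]
 [ 54.84584542  36.26291672]]
```

View pics/w8z.png

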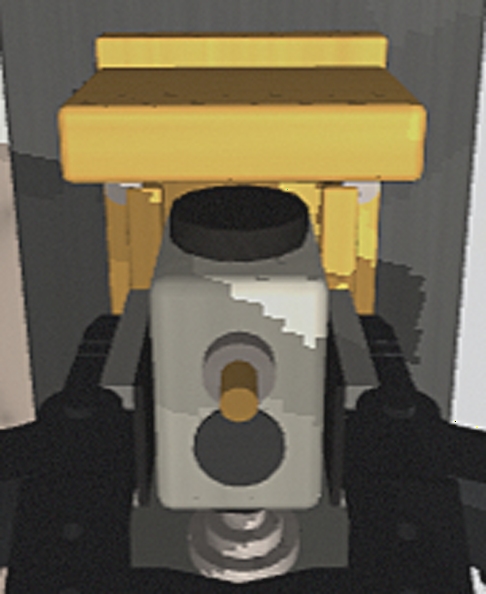

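The zoomed view has the cylinder centred between the rails and in line with the stop, with plate centre offset 0.6 mm. Descending to the floor.

>>> jog_arm:
  rows:
    - [[2,0.3,0,0,10],[4,0.3,0,0,10],[6,0.3,0,0,10],[7,0.3,0,0,10],[7,0.3,0,0,10]]

```text
time: 7.8
ee_pos: [0.4863, -0.0793, 0.0504]
eef_rot: [0.442, 0.552, -0.442, 0.552]
contact_force: [0.1, -0.1, -3.2]
opening: 0.341
```

>>> jog_arm:
  rows:
    - [[0.5,0,0,0,10],[1,0,0,0,10],[1,0,0,0,10]]

```text
time: 8.05
ee_pos: [0.4865, -0.0794, 0.0498]
eef_rot: [0.442, 0.552, -0.442, 0.552]
contact_force: [-0.9, 0.2, -3.4]
opening: 0.344
```

```bash
python3 st.py .4871 -.0779 .0481
```

```text
8.05 [ 0.4865 -0.0794  0.0498] yaw_y 12.59 xaxis [-0.  0. -1.] F [-0.9364  0.1708 -3.363 ] M [-0.0203 -0.0397 -0.0083] op 0.34384769207406096 v 0.004676265945364538 q6 -0.6270813960444469
to go [ 1.667   0.8656 -1.3094]
```

>>> jog_arm:
  rows:
    - [[0.5,0.2,0,0,10],[1,0.2,0,0,10],[1.5,0.2,0,0,10],[1.5,0.2,0,0,10]]

```text
time: 8.38
ee_pos: [0.4867, -0.0793, 0.0482]
eef_rot: [0.442, 0.552, -0.442, 0.552]
contact_force: [0.8, -0.7, -3.1]
opening: 0.342
```

>>> jog_arm:
  rows:
    - [[0.5,0,0,0,10],[0.5,0,0,0,10]]

```text
time: 8.55
ee_pos: [0.4868, -0.0793, 0.048]
eef_rot: [0.442, 0.552, -0.442, 0.552]
contact_force: [-1.3, 0.7, -0.7]
opening: 0.343
```

>>> jog_arm:
  rows:
    - [[0,0,0,0,40],[0,0,0,0,50],[0,0,0,0,60],[0,0,0,0,60],[0,0,0,0,60]]

```text
time: 8.97
ee_pos: [0.487, -0.0794, 0.048]
eef_rot: [0.442, 0.552, -0.442, 0.552]
contact_force: [0.4, -0.5, 0.1]
opening: 0.6
```

>>> jog_arm:
  rows:
    - [[-8,0,0,0,60],[-25,0,0,0,60],[-55,0,0,0,60],[-80,0,0,0,60],[-100,0,0,0,60]]

```text
time: 9.38
ee_pos: [0.4874, -0.0796, 0.1506]
eef_rot: [0.442, 0.551, -0.442, 0.553]
contact_force: [0.1, 0.6, 0.4]
opening: 0.6
```

>>> jog_arm:
  rows:
    - [[-10,0,0,0,60],[-10,0,0,0,60],[-10,0,0,0,60]]

```text
time: 9.63
ee_pos: [0.4867, -0.0793, 0.1577]
eef_rot: [0.442, 0.552, -0.442, 0.552]
contact_force: [-0.7, 0.5, -0.4]
opening: 0.6
```

```bash
python3 st.py;python3 look.py w9;  python3 - <<'E'
from h import *
f=np.load('pics/w9.npz'); pose=(f['p'],f['q']); P=cloud('wrist',f['d'],pose); z=P[...,2]; p=cv2.imread('pics/w9.png')
R=Ro.from_quat(f['q']).as_matrix(); T=(P-f['p'])@R*1000
m=(z>.004)&(z<.012); q=T[m][:,1:]; q=q[(abs(q[:,0])<80)&(abs(q[:,1])<160)]; print('plate',np.percentile(q,[.5,99.5],axis=0))
m=(z>.057)&(z<.063)&(abs(T[...,1])<20)&(T[...,2]<27)&(T[...,2]>-28); q=T[m][:,1:]; print('block',len(q),cv2.minAreaRect(q.astype(np.float32)),np.median(z[m]))
E
```

```text
9.6333 [ 0.4867 -0.0793  0.1577] yaw_y 12.59 xaxis [ 0.0004 -0.0001 -1.    ] F [-0.7221  0.5009 -0.4424] M [ 0.0087 -0.0346  0.054 ] op 0.6003411254969102 v 0.029863257853311086 q6 -0.6268411273358606
9.6333 [ 0.48671876 -0.07932471  0.15770847] yaw_y 12.585556858097858 vel 0.029863257853311086 q [-4.07171337e-01  3.27903632e-02  1.91273507e+00  2.84527851e-05
  1.19567815e+00 -6.26841127e-01] xaxis [ 3.67751304e-04 -1.29769533e-04 -9.99999924e-01]
plate [[-54.47636998 -99.55762037]
 [ 54.54019113 124.82923586]]
block 1697 ((0.008130073547363281, -0.7182769775390625), (29.945236206054688, 45.311729431152344), 0.3718881607055664) 0.05994555313025256
```

View pics/w9.png

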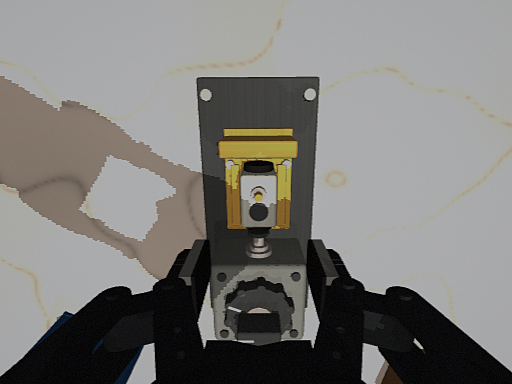

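The cylinder stands in the nest: block top is at 60 mm, it is centred to within 0.1 mm, and its middle is at y≈96 mm. Next I'll move over the knob with the jaws turned 90°.

>>> jog_arm:
  rows:
    - [[-8,0,20,-7,80],[-16,0,40,-14,80],[-24,0,60,-21,80],[-32,0,80,-28,80],[-40,0,95,-35,80]]

```text
time: 10.1
ee_pos: [0.5066, -0.1729, 0.1959]
eef_rot: [0.254, 0.661, -0.254, 0.659]
contact_force: [-0.3, 0.1, -0.1]
opening: 0.797
```

>>> jog_arm:
  rows:
    - [[0,0,0,-7,60],[0,0,0,-14,60],[0,0,0,-21,60],[0,0,0,-28,60],[0,0,0,-35,60]]

```text
time: 10.52
ee_pos: [0.5064, -0.1715, 0.1954]
eef_rot: [0.044, 0.707, -0.043, 0.704]
contact_force: [0.3, 0.4, -0.2]
opening: 0.597
```

>>> jog_arm:
  rows:
    - [[0,0,0,-7,60],[0,0,0,-14,60],[0,0,0,-20,60],[0,0,0,-20,60],[0,0,0,-20,60]]

```text
time: 10.93
ee_pos: [0.5067, -0.1716, 0.1961]
eef_rot: [-0.076, 0.704, 0.077, 0.702]
contact_force: [-0.1, 0.5, 1.4]
opening: 0.599
```

```bash
python3 st.py .5075 -.1724 .102;python3 look.py w10;  python3 - <<'E'
from h import *
f=np.load('pics/w10.npz'); pose=(f['p'],f['q']); P=cloud('wrist',f['d'],pose); z=P[...,2]; p=cv2.imread('pics/w10.png')
R=Ro.from_quat(f['q']).as_matrix(); T=(P-f['p'])@R*1000
r=(np.hypot(T[...,1],T[...,2])<65)
for lo,hi in ((.102,.112),(.062,.069),(.08,.083)):
  q=T[r&(z>lo)&(z<hi)][:,1:]; print(lo,len(q),cv2.minAreaRect(q.astype(np.float32)) if len(q)>3 else 0)
E
```

```text
10.9333 [ 0.5067 -0.1716  0.1961] yaw_y 102.41 xaxis [-0.0027  0.0016 -1.    ] F [-0.1275  0.4745  1.3898] M [-0.0388  0.0206  0.0125] op 0.5985525594757898 v 0.010025457137506058 q6 -2.3400628611338528
to go [94.0759 -1.1727  0.8517]
10.9333 [ 0.50666573 -0.17159301  0.1960799 ] yaw_y 102.41295115862873 vel 0.010025457137506058 q [-5.52613709e-01  1.00082466e-01  1.76102311e+00  1.23575475e-05
  1.28361118e+00 -2.34006286e+00] xaxis [-0.00265287  0.00164997 -0.99999512]
0.102 708 ((-0.9250874519348145, 0.5295257568359375), (33.235164642333984, 13.549477577209473), 89.7947769165039)
0.062 3935 ((-0.6324462890625, 0.9489517211914062), (83.49937438964844, 79.88700866699219), 89.79216766357422)
0.08 2201 ((-0.6970996856689453, 1.0134658813476562), (58.64981460571289, 60.7632942199707), 59.543800354003906)
```

View pics/w10.png

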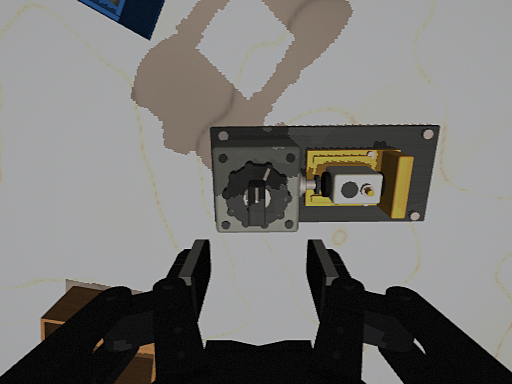

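Run:
```python
from h import *
for k in ('w1','w10','w4','w5'):
    f=np.load(f'pics/{k}.npz'); P=cloud('wrist',f['d'],(f['p'],f['q'])); R=Ro.from_quat(f['q']).as_matrix(); T=(P-f['p'])@R*1000
    m=(f['d']>0)&(abs(T[...,2])<14)&(abs(T[...,1])<62)&(abs(T[...,1])>(15.2 if k=='w5' else 18))&(T[...,0]<22)&(T[...,0]>-60)
    q=T[m]; print(k,len(q),np.percentile(q[:,0],[50,95,99,100]), q[np.argmax(q[:,0])])
```

```text
w1 12656 [-47.03142754  -8.25254044  -2.17958382   1.71466406] [ 1.71466406 43.52305523  5.52969015]
w10 16715 [-43.93207421  -4.13988231   5.00877526  11.15476674] [ 11.15476674 -25.35318925   7.62954169]
w4 16769 [-44.84808009  -3.01703149   8.84065304  20.00900114] [ 20.00900114 -20.51313666  -4.15139792]
w5 15956 [-43.14248125  -9.88185465   3.43068611  10.83598595] [ 10.83598595 -20.21491287 -10.40276104]
```

The knob bar is between the jaws at (258,200), in line with them and about 1 mm off. At 60 % opening the fingertips are about 11 mm ahead of the TCP, so I can go down to TCP z≈101 mm.

>>> jog_arm:
  rows:
    - [[15,-0.8,0.8,0,50],[35,-0.8,0.8,0,50],[55,-0.8,0.8,0,50],[68,-0.8,0.8,0,50],[75,-0.8,0.8,0,50]]

```text
time: 11.4
ee_pos: [0.5069, -0.1718, 0.1201]
eef_rot: [-0.076, 0.704, 0.078, 0.702]
contact_force: [0.3, 0.8, -0.4]
opening: 0.503
```

>>> jog_arm:
  rows:
    - [[5,0,0,0,50],[10,0,0,0,50],[15,0,0,0,50],[15,0,0,0,50],[15,0,0,0,50]]

```text
time: 11.82
ee_pos: [0.5086, -0.1728, 0.1081]
eef_rot: [-0.078, 0.703, 0.077, 0.703]
contact_force: [0.3, 0.5, -0.3]
opening: 0.5
```

```bash
python3 st.py .5075 -.1724 .101;python3 look.py w11;  python3 - <<'E'
from h import *
f=np.load('pics/w11.npz'); pose=(f['p'],f['q']); P=cloud('wrist',f['d'],pose); z=P[...,2]; p=cv2.imread('pics/w11.png')
R=Ro.from_quat(f['q']).as_matrix(); T=(P-f['p'])@R*1000
r=(np.hypot(T[...,1],T[...,2])<65)
for lo,hi,yy in ((.102,.112,12),(.062,.069,70),(.08,.083,70)):
  q=T[r&(z>lo)&(z<hi)&(abs(T[...,1])<yy)][:,1:]; print(lo,len(q),cv2.minAreaRect(q.astype(np.float32)) if len(q)>3 else 0)
E
```

```text
11.8167 [ 0.5086 -0.1728  0.1081] yaw_y 102.57 xaxis [ 0.0004 -0.0002 -1.    ] F [ 0.2737  0.5081 -0.3459] M [ 0.0151 -0.0109  0.0016] op 0.49963689427753094 v 0.007948642819126571 q6 -2.3427970593504033
to go [ 7.0772  0.5859 -1.0053]
11.8167 [ 0.50860587 -0.17275137  0.10807771] yaw_y 102.57288534311826 vel 0.007948642819126571 q [-5.52554214e-01  2.11681217e-01  1.82459466e+00  1.83011334e-05
  1.10484908e+00 -2.34279706e+00] xaxis [ 4.06680076e-04 -2.31560458e-04 -9.99999890e-01]
0.102 1716 ((0.8515434265136719, -1.2173175811767578), (34.31960678100586, 13.998085021972656), 89.77254486083984)
0.062 6068 ((0.9244880676269531, -1.4918785095214844), (83.34426879882812, 79.89292907714844), 89.74454498291016)
0.08 4391 ((-0.3072624206542969, -1.3144721984863281), (58.96747589111328, 58.542415618896484), 4.517454147338867)
```

View pics/w11.png

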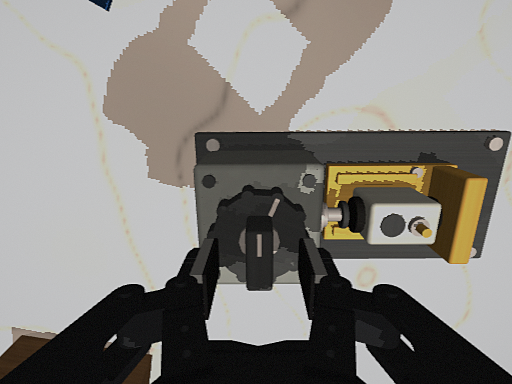

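>>> jog_arm:
  rows:
    - [[3,0.8,-1.2,0,50],[6,0.8,-1.2,0,50],[6,0.8,-1.2,0,50],[6,0.8,-1.2,0,50]]

```text
time: 12.2
ee_pos: [0.5069, -0.172, 0.1016]
eef_rot: [-0.077, 0.703, 0.078, 0.703]
contact_force: [0.4, 0.1, 0.2]
opening: 0.5
```

```bash
python3 look.py w12;  python3 - <<'E'
from h import *
for k in('w11','w12'):
  f=np.load(f'pics/{k}.npz'); pose=(f['p'],f['q']); P=cloud('wrist',f['d'],pose); z=P[...,2]; p=cv2.imread(f'pics/{k}.png')
  R=Ro.from_quat(f['q']).as_matrix(); T=(P-f['p'])@R*1000
  r=(np.hypot(T[...,1],T[...,2])<65)
  q=T[r&(z>.102)&(z<.112)&(abs(T[...,1])<12)][:,1:]; r1=cv2.minAreaRect(q.astype(np.float32)); print(r1)
  rr=np.hypot(T[...,1]-r1[0][0],T[...,2]-r1[0][1])
  m=(rr<31)&(rr>20)&(z>.076)&(z<.086)&(p.min(-1)>70)
  q=T[m][:,1:]-np.array(r1[0]); print('mark',len(q),q.mean(0),np.degrees(np.arctan2(*q.mean(0)[::-1])))
E
```

```text
12.2 [ 0.50689339 -0.17201864  0.10161273] yaw_y 102.58665400898406 vel 0.00733548108110431 q [-5.53073864e-01  2.17374548e-01  1.83251573e+00  2.87527636e-06
  1.09211138e+00 -2.34355011e+00] xaxis [-3.46691734e-04  2.17026800e-04 -9.99999916e-01]
((0.8519167900085449, -1.2171764373779297), (34.319602966308594, 13.998086929321289), 89.77245330810547)
mark 217 [9.21603245 7.00952207] 37.255861634924166
((-0.3839230537414551, 0.06294631958007812), (34.102542877197266, 13.908516883850098), 89.5398178100586)
mark 325 [ 9.24516424 11.11859435] 50.2563154091378
```

>>> jog_arm:
  rows:
    - [[0,0,0,0,35],[0,0,0,0,20],[0,0,0,0,5],[0,0,0,0,5],[0,0,0,0,5]]
  grip_force: 60

```text
time: 12.67
ee_pos: [0.5073, -0.1726, 0.1022]
eef_rot: [-0.078, 0.703, 0.077, 0.703]
contact_force: [-1.2, -1.5, 1.3]
opening: 0.148
```

>>> jog_arm:
  rows:
    - [[0,0,0,0,5],[0,0,0,0,5],[0,0,0,0,5]]

```text
time: 12.92
ee_pos: [0.5073, -0.1725, 0.1022]
eef_rot: [-0.078, 0.703, 0.077, 0.703]
contact_force: [-1.3, -2.9, 2.6]
opening: 0.147
```

```bash
python3 st.py
python3 - <<'E'
from h import *
f=np.load('pics/w11.npz'); pose=(f['p'],f['q']); R=Ro.from_quat(f['q']).as_matrix()
t=(R.T@(onz('wrist',(273,208),.081,pose)-f['p']))[1:]*1000-np.array([.85,-1.2]); print(t,np.hypot(*t),np.degrees(np.arctan2(t[1],t[0])))
f=np.load('pics/w12.npz'); p=cv2.imread('pics/w12.png'); cv2.imwrite('pics/w12z.png',cv2.resize(p[150:340,180:350],None,fx=3,fy=3)+15)
E
```

```text
12.9167 [ 0.5073 -0.1725  0.1022] yaw_y 102.59 xaxis [ 0.0005 -0.0008 -1.    ] F [-1.2829 -2.9488  2.5753] M [-0.4053  0.2424  0.1649] op 0.14671204015767136 v 0.0015954621969648983 q6 -2.343640583023268
[  7.859675   -19.35865443] 20.89334804034787 -67.90269177350777
```

View pics/w12z.png

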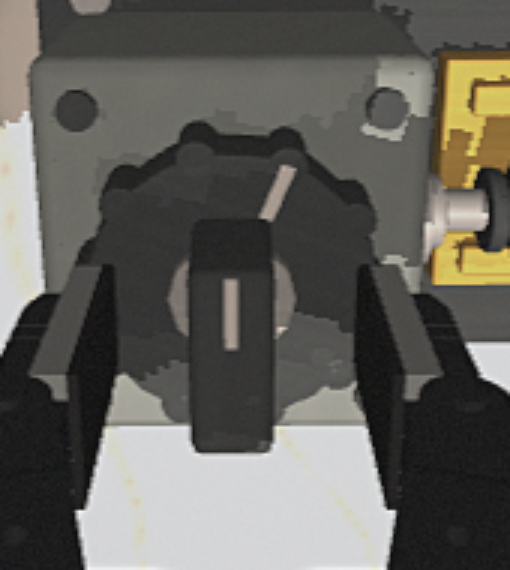

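>>> jog_arm:
  rows:
    - [[0,0,0,4,5],[0,0,0,8,5],[0,0,0,12,5],[0,0,0,16,5],[0,0,0,20,5]]

```text
time: 13.33
ee_pos: [0.5073, -0.1724, 0.1022]
eef_rot: [0.047, 0.705, -0.047, 0.706]
contact_force: [-0.5, -1.8, 2.9]
opening: 0.149
```

```bash
cat > tq.py <<'E'
from h import *
np.set_printoptions(precision=3,suppress=True)
s=ctrl.read_state(); R=Ro.from_quat(s['eef_rot']).as_matrix(); y=np.degrees(np.arctan2(R[1,1],R[0,1]))
print(s['time'],'turned',round((102.59-y)%360,2),'deg',round(np.radians((102.59-y)%360),3),'M',s['ft_torque'],'e6',s['joint_efforts'][5],'F',s['contact_force'],'pos',s['ee_pos'],'op',round(float(s['opening']),3))
E
python3 tq.py; python3 tq.py
```

```text
13.3333 turned 20.19 deg 0.352 M [-0.236  0.24   0.222] e6 -0.6699462421238422 F [-0.498 -1.782  2.927] pos [ 0.507 -0.172  0.102] op 0.149
13.3333 turned 20.19 deg 0.352 M [-0.236  0.24   0.222] e6 -0.6699462421238422 F [-0.498 -1.782  2.927] pos [ 0.507 -0.172  0.102] op 0.149
```

>>> jog_arm:
  rows:
    - [[0,0,0,4,5],[0,0,0,8,5],[0,0,0,12,5],[0,0,0,16,5],[0,0,0,20,5]]

```text
time: 13.75
ee_pos: [0.5073, -0.1722, 0.1022]
eef_rot: [0.169, 0.686, -0.169, 0.687]
contact_force: [-0.8, -1.4, 4.0]
opening: 0.146
```

```bash
python3 tq.py
```

```text
13.75 turned 40.19 deg 0.702 M [-0.123  0.055  0.201] e6 -0.6533454917371273 F [-0.843 -1.436  4.042] pos [ 0.507 -0.172  0.102] op 0.146
```

>>> jog_arm:
  rows:
    - [[0,0,0,4,5],[0,0,0,8,5],[0,0,0,10,5],[0,0,0,12,5],[0,0,0,14,5]]

```text
time: 14.17
ee_pos: [0.5074, -0.172, 0.1021]
eef_rot: [0.251, 0.661, -0.25, 0.661]
contact_force: [-0.2, -0.9, 3.3]
opening: 0.147
```

```bash
python3 tq.py
```

```text
14.1667 turned 54.1 deg 0.944 M [-0.081  0.008  0.25 ] e6 -0.22117913234978914 F [-0.241 -0.937  3.347] pos [ 0.507 -0.172  0.102] op 0.147
```

>>> jog_arm:
  rows:
    - [[0,0,0,2,5],[0,0,0,4,5],[0,0,0,6,5]]

```text
time: 14.42
ee_pos: [0.5075, -0.172, 0.1022]
eef_rot: [0.285, 0.647, -0.285, 0.647]
contact_force: [0.4, -1.1, 3.1]
opening: 0.144
```

```bash
python3 tq.py
```

```text
14.4167 turned 60.09 deg 1.049 M [-0.068 -0.022  0.233] e6 -0.22342858370393515 F [ 0.441 -1.059  3.118] pos [ 0.507 -0.172  0.102] op 0.144
```

>>> jog_arm:
  rows:
    - [[0,0,0,2,5],[0,0,0,4,5],[0,0,0,6,5]]

```text
time: 14.67
ee_pos: [0.5075, -0.172, 0.1022]
eef_rot: [0.319, 0.631, -0.318, 0.632]
contact_force: [-0.7, -0.5, 3.6]
opening: 0.144
```

```bash
python3 tq.py
```

```text
14.6667 turned 66.09 deg 1.154 M [-0.055 -0.056  0.227] e6 -0.22324155550450087 F [-0.679 -0.55   3.577] pos [ 0.508 -0.172  0.102] op 0.144
```

>>> jog_arm:
  rows:
    - [[0,0,0,2,5],[0,0,0,4,5],[0,0,0,6,5]]

```text
time: 14.92
ee_pos: [0.5076, -0.1719, 0.1021]
eef_rot: [0.351, 0.614, -0.351, 0.614]
contact_force: [0.3, -0.1, 3.1]
opening: 0.15
```

```bash
python3 tq.py
```

```text
14.9167 turned 72.1 deg 1.258 M [-0.058 -0.085  0.244] e6 -0.2229909785091877 F [ 0.251 -0.111  3.15 ] pos [ 0.508 -0.172  0.102] op 0.15
```

>>> jog_arm:
  rows:
    - [[0,0,0,2,5],[0,0,0,4,5],[0,0,0,6,5]]

```text
time: 15.17
ee_pos: [0.5076, -0.1719, 0.1022]
eef_rot: [0.383, 0.594, -0.382, 0.595]
contact_force: [0.2, 0.2, 3.5]
opening: 0.147
```

```bash
python3 tq.py
```

```text
15.1667 turned 78.1 deg 1.363 M [-0.006 -0.14   0.208] e6 -0.22266015876084566 F [0.193 0.166 3.525] pos [ 0.508 -0.172  0.102] op 0.147
```

>>> jog_arm:
  rows:
    - [[0,0,0,2,5],[0,0,0,4,5],[0,0,0,6,5]]

```text
time: 15.42
ee_pos: [0.5077, -0.1719, 0.1022]
eef_rot: [0.414, 0.573, -0.413, 0.574]
contact_force: [0.8, 0.5, 2.6]
opening: 0.147
```

```bash
python3 tq.py
```

```text
15.4167 turned 84.09 deg 1.468 M [-0.013 -0.154  0.26 ] e6 -0.17623926512897015 F [0.843 0.463 2.553] pos [ 0.508 -0.172  0.102] op 0.147
```

>>> jog_arm:
  rows:
    - [[0,0,0,2,5],[0,0,0,4,5],[0,0,0,6,5]]

```text
time: 15.67
ee_pos: [0.5077, -0.1719, 0.1022]
eef_rot: [0.443, 0.551, -0.442, 0.552]
contact_force: [-0.2, -0.3, 2.3]
opening: 0.151
```

```bash
python3 tq.py
```

```text
15.6667 turned 90.09 deg 1.572 M [-0.055 -0.258  0.32 ] e6 -0.1567727979272604 F [-0.206 -0.267  2.337] pos [ 0.508 -0.172  0.102] op 0.151
```

Contact felt at about 84°: joint-6 effort stepped by 0.047 N m (≈6 N), then rose by 0.020 over 6°, matching the 3 N/mm spring. The target is about 105.5°.

>>> jog_arm:
  rows:
    - [[0,0,0,2,5],[0,0,0,4,5],[0,0,0,6,5],[0,0,0,8,5]]

```text
time: 16.0
ee_pos: [0.5078, -0.1719, 0.1022]
eef_rot: [0.48, 0.519, -0.479, 0.52]
contact_force: [1.2, -0.2, 2.8]
opening: 0.143
```

```bash
python3 tq.py
```

```text
16.0 turned 98.08 deg 1.712 M [-0.012 -0.31   0.322] e6 -0.13048688415437937 F [ 1.161 -0.195  2.836] pos [ 0.508 -0.172  0.102] op 0.143
```

>>> jog_arm:
  rows:
    - [[0,0,0,2,5],[0,0,0,4,5],[0,0,0,6,5]]

```text
time: 16.25
ee_pos: [0.5079, -0.1719, 0.1022]
eef_rot: [0.507, 0.493, -0.506, 0.494]
contact_force: [2.2, -0.7, 1.7]
opening: 0.149
```

```bash
python3 tq.py
```

```text
16.25 turned 104.08 deg 1.817 M [-0.011 -0.315  0.337] e6 -0.11097876587882638 F [ 2.233 -0.701  1.668] pos [ 0.508 -0.172  0.102] op 0.149
```

>>> jog_arm:
  rows:
    - [[0,0,0,2,5]]

```text
time: 16.33
ee_pos: [0.5079, -0.1719, 0.1022]
eef_rot: [0.516, 0.484, -0.514, 0.485]
contact_force: [2.1, -0.1, 1.5]
opening: 0.148
```

```bash
python3 tq.py
```

```text
16.3333 turned 106.08 deg 1.851 M [-0.033 -0.317  0.278] e6 -0.10432639857754111 F [ 2.11  -0.068  1.528] pos [ 0.508 -0.172  0.102] op 0.148
```

>>> jog_arm:
  rows:
    - [[0,0,0,0,5],[0,0,0,0,5],[0,0,0,0,5]]

```text
time: 16.58
ee_pos: [0.5079, -0.1719, 0.1022]
eef_rot: [0.515, 0.485, -0.514, 0.485]
contact_force: [4.1, 2.7, 2.4]
opening: 0.15
```

```bash
python3 tq.py
```

```text
16.5833 turned 105.98 deg 1.85 M [ 0.212 -0.713  0.065] e6 0.044249771162867546 F [4.109 2.72  2.41 ] pos [ 0.508 -0.172  0.102] op 0.15
```

>>> jog_arm:
  rows:
    - [[0,0,0,0,25],[0,0,0,0,40],[0,0,0,0,50],[0,0,0,0,50],[0,0,0,0,50]]

```text
time: 17.0
ee_pos: [0.5066, -0.172, 0.1015]
eef_rot: [-0.515, -0.485, 0.515, -0.485]
contact_force: [0.1, 0.5, -0.4]
opening: 0.501
```

>>> jog_arm:
  rows:
    - [[-8,0,0,0,50],[-25,0,0,0,50],[-50,0,0,0,50],[-80,0,0,0,50],[-100,0,0,0,50]]

```text
time: 17.42
ee_pos: [0.5077, -0.1726, 0.2051]
eef_rot: [0.515, 0.484, -0.514, 0.486]
contact_force: [0.3, -0.6, 0.5]
opening: 0.502
```

>>> jog_arm:
  rows:
    - [[-20,0,0,0,50],[-20,0,0,0,50],[-20,0,0,0,50],[-20,0,0,0,50],[-20,0,0,0,50]]

```text
time: 17.83
ee_pos: [0.5062, -0.1717, 0.2203]
eef_rot: [-0.514, -0.486, 0.515, -0.484]
contact_force: [-0.9, -0.9, -0.2]
opening: 0.494
```

```bash
python3 st.py; python3 look.py w13
python3 - <<'E'
from h import *
f=np.load('pics/w13.npz'); pose=(f['p'],f['q']); P=cloud('wrist',f['d'],pose); z=P[...,2]; p=cv2.imread('pics/w13.png')
r=np.hypot(P[...,0]-.5078,P[...,1]+.172)<.065
q=P[r&(z>.102)&(z<.112)]*1000; print('knob',cv2.minAreaRect(q[:,:2].astype(np.float32)))
q=P[r&(z>.062)&(z<.069)]*1000; print('house',cv2.minAreaRect(q[:,:2].astype(np.float32)))
c=np.array([.4855,-.073]); m=(np.hypot(P[...,0]-c[0],P[...,1]-c[1])<.036)&(z>.0585)&(z<.0615); q=P[m]*1000; print('block',cv2.minAreaRect(q[:,:2].astype(np.float32)),np.median(q[:,2]))
cv2.imwrite('pics/w13z.png',cv2.resize(p,None,fx=1.5,fy=1.5,interpolation=cv2.INTER_CUBIC)[:560]+15)
E
```

```text
17.8333 [ 0.5062 -0.1717  0.2203] yaw_y -3.42 xaxis [-0.0025  0.0015 -1.    ] F [-0.9365 -0.9382 -0.2279] M [ 0.0438  0.0089 -0.005 ] op 0.4942623690339064 v 0.004251207085737841 q6 -0.49349680198792806
17.8333 [ 0.50623875 -0.17165022  0.22025025] yaw_y -3.4159609681549306 vel 0.004251207085737841 q [-5.53122095e-01  7.61106405e-02  1.73714781e+00 -1.59675208e-05
  1.33121251e+00 -4.93496802e-01] xaxis [-0.00245726  0.00149891 -0.99999586]
knob ((507.7603454589844, -171.5112762451172), (33.4561882019043, 13.284741401672363), 86.35015106201172)
house ((507.9710998535156, -171.8199920654297), (83.8182601928711, 79.85432434082031), 12.78829288482666)
block ((483.64263916015625, -66.32057189941406), (33.747623443603516, 57.769676208496094), 12.949036598205566) 60.01991616984925
```

View pics/w13z.png

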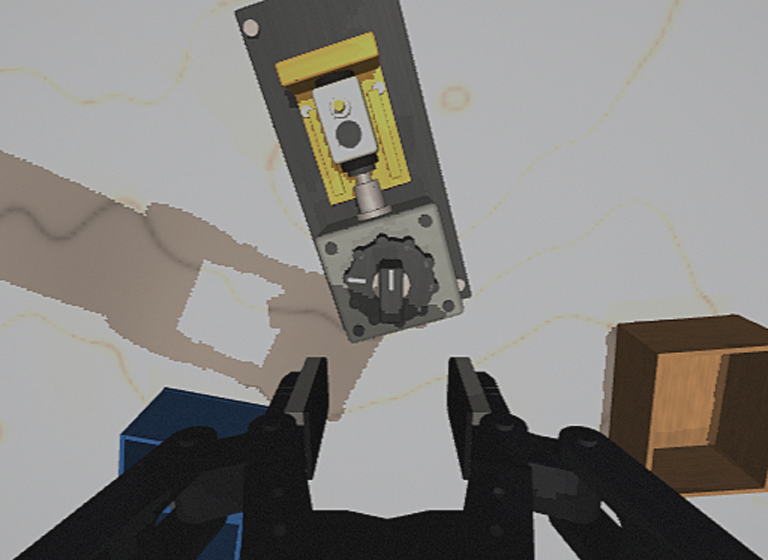

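Run:
```python
from h import *
for k,uv in (('w11',(273,208)),('w12',(180+278/3,150+193/3)),('w13',(357/1.5,280.5/1.5)),('w10',(267,172))):
    f=np.load(f'pics/{k}.npz'); x=onz('wrist',uv,.081,(f['p'],f['q']))[:2]-np.array([.5078,-.172]); print(k,x*1000,np.hypot(*x),np.degrees(np.arctan2(x[1],x[0])))
```

```text
w11 [-21.22102267   2.58847343] 0.021378306707321545 173.04559571564792
w12 [-21.54395787   3.15025301] 0.02177306167019056 171.68091458492597
w13 [-21.23479981   3.12656065] 0.021463739291521147 171.62408865895907
w10 [-23.96398638   3.06929089] 0.024159743166677027 172.7013327465562
```

The image shows the cylinder upright against the stop at (230,80), the knob bar turned to 106°, and the ring mark at (238,187) at the same angle as before. Handing in.

```bash
python3 -c "
from cell import ctrl
print(ctrl.finish_job())"
```

```text
the job is handed in; nothing more can be done
None
```

The cylinder is upright in the nest and held against the end stop with about 15 N. I let go of both it and the knob, and handed the job in at about 18 s of the 72 s allowed.

- **Placing:** before clamping, the cylinder stood upright on the nest floor. Its block top was at 60 mm, it was centred within about 0.1 mm, and its middle was at y ≈ 96 mm.
- **Knob:** I gripped only the knob bar and turned it clockwise. The stop was felt at about 84° (1.47 rad), and I stopped at 106° (1.85 rad).
- **Force:** the rise in joint-6 effort over free turning was 0.119 N m, which is about 14.8 N. Its slope matched the 3 N/mm spring.
- **Disagreement:** the wrist torque reading was noisier. It gave 10.6 N at 90°, where the joint effort gave 8.3 N, and about 12.8 N at 104°, where the joint effort gave 14.0 N. The final single torque reading was lower again (about 5 N). I relied on the joint effort and the angle past contact.
- **Final checks:** after letting go, the knob bar was still at 106° in the picture, and the cylinder was upright against the stop. The white ring mark was at 171.6°, against 171.7 to 173° before, which is within measuring error. The gripper was open, about 100 mm clear of the knob, and touching nothing.

I did not re-measure the other things on the bench at the end, but the arm did not go near them at bench height.

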